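Unclamp a gauge block with a screw of unknown hand

ROBOT

A 7-joint arm with a two-finger parallel gripper is mounted at the origin on a cart in front of the work surface, level with it; the furniture and walls round the work are solid. World frame = base frame: x ahead of the robot, y to its left, z up, the work surface at z = 0. Lengths are in m, angles in rad, forces in N, time in s.
With the tool pointing down it reaches from about 0.4 to 0.9 m from the base axis. Payload 5.5 kg.
Tool frame: the origin (TCP) lies midway between the tips of the shut fingers; the grasp point (between the pads) lies 19 mm behind it (manip.grip_depth is the distance from the TCP to the grasp point, in m); z points along the fingers, y is the line along which they close (so a half turn about z gives the same grasp; the last joint's range is limited). The gripper opens to 92 mm and grips with 3 to 60 N. Pads are 19 mm wide; open, the fingers measure 130 mm over their backs; the gripper's body (75 mm by 190 mm) begins 47 mm behind the grasp point.
Start: joints at [1.508, 0.501, -0.427, 1.55, 0.221, 1.138, -0.21], TCP at [0.208, -0.616, 0.227] pointing down, gripper open.
Joint ranges: [-2.88, 2.88], [-0.31, 2.03], [-1.54, 1.56], [0.2, 2.42], [-1.41, 4.55], [0.19, 2.02], [-2.57, 2.57]. Speed limits (rad/s): [2.57, 2.57, 3.14, 3.14, 3.14, 3.14, 3.14].

INTERFACE

Orientations are given as a unit quaternion [x, y, z, w].
In Python, from bench import manip, effector, viewer gives the robot as it stands. Calls block until the motion is done:
- manip.move_pose(position, orientation): joint-space move of the TCP to a pose.
- manip.servo_line(position, ori=None, vel=0.15): straight line of the TCP; ori=None keeps the orientation; vel is the mean speed in m/s.
- manip.movej(angles): joint-space move.
- effector.open_jaws() and effector.close(f_grip=None): open the fingers fully, or close them until they stop; f_grip is the grip in N (None keeps the last).
- manip.sleep(seconds).
- manip.solve_ik(position, orientation): joint angles nearest the present ones, or None.
- viewer.get_image(name): name is "side" or "top"; returns the picture (480x640x3 uint8, red, green, blue); there is no depth.
- viewer.get_calibration(name): a dict with "vfov" (degrees; the focal length in pixels is half the picture's height over the tangent of half this angle, whatever the lens; pixels are square), "cx", "cy" (the principal point, pixels), "eye" and "attitude" of the camera in the world. Camera axes: x right, y down, z forward; pixel columns grow to the right and rows downward; lengths in m; the calibration is good to about 2 mm. A picture is of the moment at which its call begins. get_calibration takes no time and is no camera call.
A pose or a line that the arm cannot do raises manip.PlanningError and nothing moves.
- manip.hand_in(): hands the job in; it is judged then, once.
Readings, each from a call of its own:
- manip.current_clock(): time.
- manip.current_q(): joint angles.
- manip.current_joint_velocities(): joint speeds.
- manip.current_tau(): joint torques, N m.
- manip.current_tool_pos(): TCP position.
- manip.current_tcp_rot(): TCP orientation.
- manip.current_force(): force on the tool from outside, world axes, zero at the start.
- manip.current_wrist_torque(): the same for the moment, N m.
- manip.current_finger_gap(): finger opening in m.
- manip.current_gripper_force(): force on a finger pad.
Only numpy, scipy, OpenCV 4.12 (cv2) and the standard library are available. Lean on these libraries where they do the work, as an engineer would, in place of code of your own. Each camera call takes 0.05 s, during which the arm holds its last target. There are 200 camera calls.

TASK

Unclamp the ground steel block and set it down on the yellow pad, flat and right way up: put the loose T-handled square key into the recessed socket of the clamp screw, find by feel which way the screw loosens (its thread may be left-hand or right-hand, nothing shows which) and turn it until the sliding jaw is fully drawn back; only then lift the block out. Leave the key standing in its socket with the clamp open, and do not disturb the other things on the bench.

Things in the scene. Friction and masses are not known exactly. Their poses are not given: they have to be found in the camera images.
- key_handle (a point): Loose T-handled key, 150 g: 14 mm square steel stem, black crossbar on top. Point: centre of the crossbar, 65 mm above the stem's tip. Crossbar 60 mm long (x), 16 mm wide (y), 14 mm high; z up along the stem, whose flats face x and y. It starts upright in a square hole (16 mm wide, 22 mm deep) in the middle of the wooden tool block, tip 12 mm above the bench.
- key_tip (a point): The tip of the same key's stem, on its axis; axes as at its handle. The last 7 mm taper from 14 to 7 mm square. It fits the clamp screw's socket in any of four quarter turns, with about 0.1 rad of play, and is fully home when the tip stands on the socket's floor.
- tool_block: Wooden tool block, 110 x 44 x 34 mm, fixed, in which the key starts. Two dark cutters stand in it, 41 mm to each side of the key, up to 64 mm above the bench. Origin at the centre of its underside; x along its length.
- fixture: Clamp fixture bolted to the bench: dark base plate 170 (x) x 70 (y) x 14 mm, origin at the centre of its underside. Along x, in mm: fixed jaw -77 to -55 (44 wide, top z 36), block -55 to -5 on a rest 24 wide (top z 22), sliding jaw -5 to 15 (40 wide, top z 37), round aluminium boss of 55 mm diameter (axis at 55, top z 50) with the clamp screw inside.
- socket (a point): Centre of the mouth of the clamp screw's square socket, 45 mm above the bench, 5 mm below the boss's rim (bore 43 mm). Socket 15.2 mm square, 18 mm deep, its walls facing x and y; z up along the screw's axis; turns with the screw. The screw starts tight: one way it stops hard within 0.1 rad, the other way (which one varies from start to start) it turns against 0.1 to 0.2 N m. Forced past 0.8 N m, the key jumps.
- jaw (a joint): Opening of the sliding jaw in m, along +x of the fixture: 0 clamped on the block, about 0.005 fully open. A spring presses it on the block with 8 N. Turning the screw the loosening way by 0.6 rad draws it back some 3.5 mm, by 1.1 rad fully; the screw's end stop is at 1.5 rad. Screw and jaw stay where they are left.
- block_mid (a point): Centre (half-way up) of the ground steel block, light grey with two small bores on top, 34 (x) x 50 (y) x 24 mm (z), up to 0.4 kg. It starts held by its 50 mm length between the jaws, underside 22 mm above the bench, its two long sides (34 mm apart) free.
- pad: Yellow setting pad lying fixed on the bench, 52 mm (x) x 115 mm (y) x 7 mm. Origin at the centre of its underside.
- marker_pen: Blue and black marker pen lying on the bench, 124 mm long, bystander.
- caliper: Steel vernier caliper lying on the bench, 225 mm long, bystander.
- collet_b: Black spring collet lying on the bench, 34 mm long, bystander.
- pliers: Pliers with red handles lying on the bench, 155 mm long, bystander.
- screwdriver_b: Screwdriver with a yellow handle lying on the bench, 158 mm long, bystander.
- solder_reel: Blue reel of solder, 60 mm in diameter, bystander.
- collet_a: Light grey spring collet lying on the bench, 36 mm long, bystander.

How it is judged:
On the way, in this order (a step that is already met when the one before it is completed fails the run):
1. the key is seated in the socket of the clamp screw, tip at least 13 mm deep (horizontal distance between key_tip and socket below 0.004 m and z of key_tip in the frame of socket between -0.03 and -0.013 m and angle between key_tip's own z axis and vertical below 0.17 rad), for 0.2 s.
2. the clamp is opened with the key in the socket: sliding jaw drawn back more than 3 mm (all of step 1 and value of joint jaw above 0.003 m), for 0.2 s.
At the end, for the whole second after the job is handed in: The block lies at rest, flat and right way up on the yellow pad (centre within 20 mm of the pad's middle across, 45 mm along), the sliding jaw is still drawn back over 3 mm, and the key still stands in the screw's socket (tip 13 mm deep or more, within 4 mm of the axis, tilt under 0.17 rad) (all of step 2 and x of block_mid in the frame of pad between -0.02 and 0.02 m and y of block_mid in the frame of pad between -0.045 and 0.045 m and z of block_mid in the frame of pad between 0.0165 and 0.0215 m and angle between block_mid's own z axis and vertical below 0.1 rad and linear speed of block below 0.02 m/s); the robot touches nothing.
It fails at once if the block is pulled out of place (more than 8 mm) while the clamp is not yet open (distance of block_mid from where it was at the start of the episode above 0.008 m and value of joint jaw below 0.002 m).
It fails at once if another thing on the bench is shifted by more than 30 mm (distance of any of marker_pen, caliper, collet_b, pliers, screwdriver_b, solder_reel, collet_a from where it was at the start of the episode above 0.03 m).
It also fails if it takes over 61 s, if anything falls off the work surface, if the arm or the gripper's body presses on something with over 40 N, if the wrist force passes 120 N, or if a joint passes its speed limit or range.

## Working session

There is one attempt and no reset: what is moved stays moved. The work goes in short steps, each a Python script; the robot and the scene stay as the last script left them, time stands still between calls to the robot, and variables do not carry over. Pictures are saved under pics/ and viewed, at most 10 in all, crops included, and the job is handed in when it is done.

```bash
mkdir -p pics; ls
python3 - <<'E'
from bench import manip, effector, viewer
import cv2
for n in("top","side"):
    im=viewer.get_image(n); cv2.imwrite(f"pics/{n}0.png",im[:,:,::-1]); c=viewer.get_calibration(n); print(n,c)
print(manip.current_tcp_rot(),manip.current_clock(),manip.current_finger_gap())
E
```

```text
pics
top {'vfov': 51.95911974238692, 'cx': 314.0557086002125, 'cy': 231.43798242189723, 'eye': array([ 0.17882721, -0.01708405,  1.2709454 ]), 'attitude': array([-0.55483332,  0.81386832, -0.14092222,  0.09959557])}
side {'vfov': 56.70588797563826, 'cx': 327.09993791657655, 'cy': 236.01362486463876, 'eye': array([0.12570324, 0.54851361, 0.50508347]), 'attitude': array([-0.23751579,  0.81550435, -0.50682172,  0.14720956])}
[ 9.86753619e-01  1.62223675e-01 -1.10245400e-04 -8.73295598e-04] 0.1 0.09196315742922759
```

View pics/top0.png

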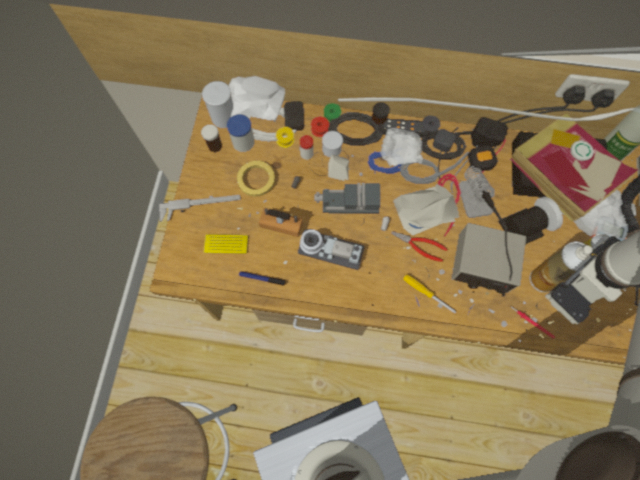

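View pics/side0.png

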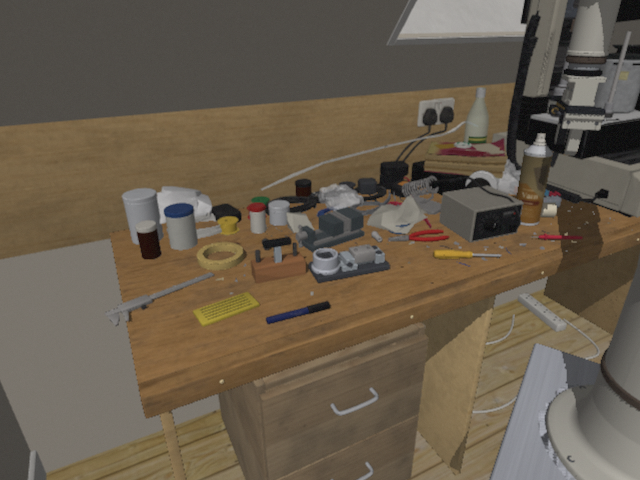

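The overview shows the fixture near (332,248), tool block with key near (283,220), and pad at (226,243) in the top view. In the side view they are at (348,262), (278,263) and (226,308). Next I'll enlarge these areas.

```bash
cat > h.py <<'E'
import numpy as np, cv2
from scipy.spatial.transform import Rotation as R
from bench import manip, effector, viewer
def ray(n,u,v):
    c=viewer.get_calibration(n); f=240/np.tan(np.radians(c['vfov']/2))
    d=R.from_quat(c['attitude']).apply([(u-c['cx'])/f,(v-c['cy'])/f,1]); return c['eye'],d
def onz(n,u,v,z):
    e,d=ray(n,u,v); return e+d*(z-e[2])/d[2]
def proj(n,p):
    c=viewer.get_calibration(n); f=240/np.tan(np.radians(c['vfov']/2))
    q=R.from_quat(c['attitude']).inv().apply(np.array(p)-c['eye']); return np.array([c['cx'],c['cy']])+f*q[...,:2]/q[...,2:]
def tri(a,b):
    (e1,d1),(e2,d2)=ray('top',*a),ray('side',*b)
    s=np.linalg.lstsq(np.c_[d1,-d2],e2-e1,rcond=None)[0]; p,q=e1+s[0]*d1,e2+s[1]*d2
    return (p+q)/2,np.linalg.norm(p-q)
E
python3 - <<'E'
from h import *
t=cv2.imread('pics/top0.png');s=cv2.imread('pics/side0.png')
cv2.imwrite('pics/tc.png',cv2.resize(t[195:275,255:375],None,fx=6.6,fy=6.6,interpolation=cv2.INTER_CUBIC))
cv2.imwrite('pics/sc.png',cv2.resize(s[225:325,190:400],None,fx=3.8,fy=3.8,interpolation=cv2.INTER_CUBIC))
print('tcp',proj('top',manip.current_tool_pos()),proj('side',manip.current_tool_pos()))
for n,a in(('top',t),('side',s)):
    m=cv2.inRange(cv2.cvtColor(a,cv2.COLOR_BGR2HSV),(24,170,120),(33,255,255))
    for c in cv2.findContours(m,0,2)[0]:
        if cv2.contourArea(c)>150: 
            r=cv2.minAreaRect(c); print(n,r, onz(n,*r[0],.007)); 
            print(np.array([onz(n,*p,.007)[:2] for p in cv2.boxPoints(r)]).round(3).tolist())
E
```

```text
tcp [569.94241637 288.77169099] [563.57746377 149.20176221]
top ((417.93243408203125, 286.0946044921875), (33.246826171875, 6.974858283996582), 35.53767776489258) [ 0.36532909 -0.37459861  0.007     ]
[[0.397, -0.344], [0.407, -0.361], [0.334, -0.404], [0.324, -0.388]]
top ((225.5, 243.5), (19.0, 43.0), 90.0) [0.66240238 0.05893804 0.007     ]
[[0.71, 0.105], [0.667, -0.004], [0.616, 0.013], [0.658, 0.121]]
top ((285.0, 137.0), (20.0, 16.0), 90.0) [ 0.91238008 -0.20489551  0.007     ]
[[0.953, -0.195], [0.935, -0.239], [0.873, -0.215], [0.89, -0.172]]
```

View pics/tc.png

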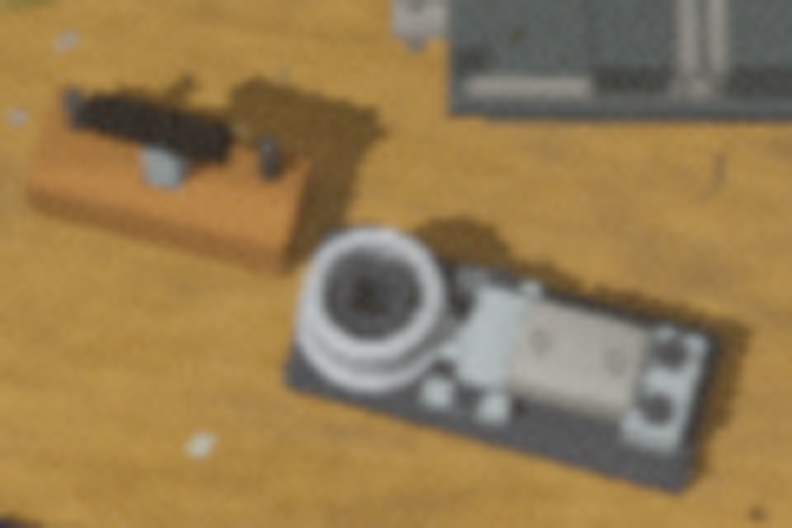

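View pics/sc.png

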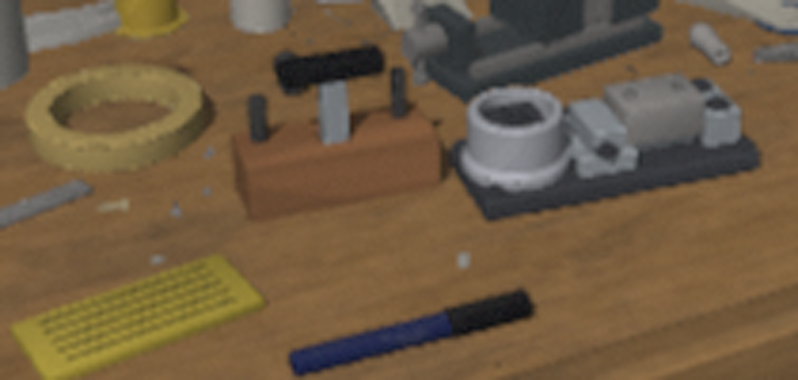

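Both crops are clear. In the top crop the crossbar is at about (157,127), the bore centre at (372,292), and the block at (578,355). In the side crop the crossbar is at (330,67) and the rim at (517,108). Next I'll measure with masks.

Run:
```python
from h import *
import math
S=8
def comp(n,x0,y0,w,h,fn,seed,z):
    a=cv2.imread(f'pics/{n}0.png')[y0:y0+h,x0:x0+w]
    a=cv2.resize(a,None,fx=S,fy=S,interpolation=cv2.INTER_CUBIC)
    m=fn(a).astype(np.uint8); l=cv2.connectedComponents(m)[1]
    sx,sy=int((seed[0]-x0)*S),int((seed[1]-y0)*S)
    k=l[sy,sx]
    if k==0: print('seed miss',a[sy,sx]); return None
    c=max(cv2.findContours((l==k).astype(np.uint8),0,1)[0],key=cv2.contourArea)[:,0].astype(float)
    c=(c+.5)/S-.5+[x0,y0]
    return np.array([onz(n,*p,z)[:2] for p in c]).astype(np.float32),c.astype(np.float32)
V=lambda a:a.max(2).astype(int)
sat=lambda a:V(a)-a.min(2)
def rep(name,r):
    if r is None: print(name);return
    r,px=r
    (c,s,a)=cv2.minAreaRect(r); b=cv2.boxPoints((c,s,a)); e=b[1]-b[0],b[2]-b[1]; L=max(e,key=np.linalg.norm)
    el=cv2.fitEllipse(r)
    print(name,np.round(c,4),np.round(s,4),'longyaw %.3f'%math.atan2(L[1],L[0]),'ell',np.round(el[0],4),np.round(el[1],4))
for th in(60,75,90):
    rep('bar top %d'%th,comp('top',255,195,60,50,lambda a:V(a)<th,(278.5,214),.084))
    rep('bar side%d'%th,comp('side',250,225,60,50,lambda a:V(a)<th,(277,242.5),.077))
for th in(120,140):
    rep('bore top%d'%th,comp('top',295,225,40,40,lambda a:V(a)<th,(311.4,239.2),.05))
    rep('bore side%d'%th,comp('side',305,240,45,40,lambda a:V(a)<th,(327,254.5),.05))
yl=lambda a:(cv2.cvtColor(a,cv2.COLOR_BGR2HSV)[...,0]>22)&(cv2.cvtColor(a,cv2.COLOR_BGR2HSV)[...,0]<34)&(sat(a)>90)
rep('pad top',comp('top',195,225,60,40,yl,(207,238),.007)); rep('pad side',comp('side',185,285,80,45,yl,(199,315),.007))
wood=lambda a:(cv2.cvtColor(a,cv2.COLOR_BGR2HSV)[...,0]<14)&(sat(a)>60)
rep('wood top',comp('top',255,195,60,50,wood,(278,228),.034));rep('wood side',comp('side',245,240,65,45,wood,(278,274),.017))
fix=lambda a:(sat(a)<70)
# plate edges by hand pixels
c=lambda u,v:(255+u/6.6-.42,195+v/6.6-.42); d=lambda u,v:(190+u/3.8-.37,225+v/3.8-.37)
P=[onz('top',*c(*p),.0)[:2] for p in((287,385),(685,490))]; print('plate low edge top',P,np.linalg.norm(P[0]-P[1]),math.atan2(*(P[0]-P[1])[::-1]))
P=[onz('side',*d(*p),.0)[:2] for p in((490,215),(760,165))]; print('plate low edge side',P,np.linalg.norm(P[0]-P[1]),math.atan2(*(P[0]-P[1])[::-1]))
P=[onz('top',*c(*p),.046)[:2] for p in((541,340),(617,357))]; print('block bores top',P,math.atan2(*(P[0]-P[1])[::-1]))
P=[onz('side',*d(*p),.046)[:2] for p in((629,93),(682,86))]; print('block bores side',P,math.atan2(*(P[0]-P[1])[::-1]))
```

```text
bar top 60 [ 0.6605 -0.0979] [0.0579 0.0141] longyaw 0.906 ell [ 0.6586 -0.1002] [0.013  0.0692]
bar side60 [ 0.6626 -0.0983] [0.0606 0.0481] longyaw 0.788 ell [ 0.6674 -0.097 ] [0.0418 0.0776]
bar top 75 [ 0.6607 -0.0972] [0.0621 0.0183] longyaw 0.916 ell [ 0.6589 -0.1002] [0.0174 0.0715]
bar side75 [ 0.6632 -0.0989] [0.0621 0.053 ] longyaw 0.788 ell [ 0.6675 -0.0975] [0.0459 0.0778]
bar top 90 [ 0.6611 -0.0964] [0.0662 0.022 ] longyaw 0.914 ell [ 0.6591 -0.1001] [0.0206 0.0726]
bar side90 [ 0.6636 -0.0995] [0.0635 0.0573] longyaw 0.803 ell [ 0.6675 -0.0979] [0.0497 0.0785]Traceback (most recent call last):
  File "<stdin>", line 26, in <module>
  File "<stdin>", line 13, in comp
  File "h.py", line 8, in onz
    e,d=ray(n,u,v); return e+d*(z-e[2])/d[2]
        ~~~^^^^^^^
  File "h.py", line 5, in ray
    c=viewer.get_calibration(n); f=240/np.tan(np.radians(c['vfov']/2))
ValueError: time passes only in moves, steps and waits
```

```bash
python3 - <<'E'
s=open('h.py').read()
s=s.replace("def ray","C={n:viewer.get_calibration(n) for n in('top','side')}\ndef ray",1).replace("c=viewer.get_calibration(n); f","c=C[n]; f")
open('h.py','w').write(s)
E
cat > meas.py <<'E'
from h import *
import math
S=8
def comp(n,x0,y0,w,h,fn,seed,z):
    a=cv2.imread(f'pics/{n}0.png')[y0:y0+h,x0:x0+w]
    a=cv2.resize(a,None,fx=S,fy=S,interpolation=cv2.INTER_CUBIC)
    m=fn(a).astype(np.uint8); l=cv2.connectedComponents(m)[1]
    sx,sy=int((seed[0]-x0)*S),int((seed[1]-y0)*S)
    k=l[sy,sx]
    if k==0: print('seed miss',a[sy,sx]); return None
    c=max(cv2.findContours((l==k).astype(np.uint8),0,1)[0],key=cv2.contourArea)[:,0].astype(float)
    c=(c+.5)/S-.5+[x0,y0]
    return np.array([onz(n,*p,z)[:2] for p in c]).astype(np.float32),c.astype(np.float32)
V=lambda a:a.max(2).astype(int)
sat=lambda a:V(a)-a.min(2)
def rep(name,r):
    if r is None: print(name);return
    r,px=r
    (c,s,a)=cv2.minAreaRect(r); b=cv2.boxPoints((c,s,a)); e=b[1]-b[0],b[2]-b[1]; L=max(e,key=np.linalg.norm)
    el=cv2.fitEllipse(r); pc=cv2.minAreaRect(px)[0]
    print(name,np.round(c,4),np.round(s,4),'yaw %.3f'%math.atan2(L[1],L[0]),'ell',np.round(el[0],4),np.round(el[1],4),'px',np.round(pc,1))
E
python3 - <<'E'
from meas import *
rep('bar top',comp('top',255,195,60,50,lambda a:V(a)<75,(278.5,214),.084))
rep('bar side',comp('side',258,235,34,14,lambda a:V(a)<75,(277,242.5),.077))
for th in(120,140):
    rep('bore top%d'%th,comp('top',295,225,40,40,lambda a:V(a)<th,(311.4,239.2),.05))
    rep('bore side%d'%th,comp('side',305,240,45,40,lambda a:V(a)<th,(327,254.5),.05))
yl=lambda a:(cv2.cvtColor(a,cv2.COLOR_BGR2HSV)[...,0]>22)&(cv2.cvtColor(a,cv2.COLOR_BGR2HSV)[...,0]<34)&(sat(a)>90)
rep('pad top',comp('top',195,225,60,40,yl,(207,238),.007)); rep('pad side',comp('side',185,285,80,45,yl,(199,315),.007))
wood=lambda a:(cv2.cvtColor(a,cv2.COLOR_BGR2HSV)[...,0]<14)&(sat(a)>60)
rep('wood top',comp('top',255,195,60,50,wood,(278,228),.034));rep('wood side',comp('side',245,240,65,45,wood,(278,274),.017))
c=lambda u,v:(255+u/6.6-.42,195+v/6.6-.42); d=lambda u,v:(190+u/3.8-.37,225+v/3.8-.37)
def two(nm,n,f,a,b,z):
    P=[onz(n,*f(*p),z)[:2] for p in(a,b)];D=P[0]-P[1]; print(nm,np.round(P,4).tolist(),np.linalg.norm(D).round(4),'yaw %.3f'%math.atan2(D[1],D[0]))
two('plate top','top',c,(287,385),(685,490),0); two('plate side','side',d,(490,215),(760,165),0)
two('bores top','top',c,(541,340),(617,357),.046); two('bores side','side',d,(629,93),(682,86),.046)
print('tri bar',tri(c(157,127),d(330,67)),'tri bore mouth',tri(c(372,292),d(517,108)))
E
```

```text
bar top [ 0.6607 -0.0972] [0.0621 0.0183] yaw 0.916 ell [ 0.6589 -0.1002] [0.0174 0.0715] px [277.8 213.8]
bar side [ 0.6644 -0.1   ] [0.0619 0.0498] yaw 0.788 ell [ 0.6673 -0.0985] [0.0446 0.0772] px [276.2 242.5]
bore top120 [ 0.5743 -0.1553] [0.0386 0.0354] yaw 0.891 ell [ 0.5752 -0.1555] [0.0357 0.0384] px [310.9 239.6]
bore side120 [ 0.5778 -0.1509] [0.04   0.0324] yaw 0.445 ell [ 0.578  -0.1511] [0.0315 0.0408] px [324.2 254.4]
bore top140 [ 0.5751 -0.1554] [0.0405 0.0382] yaw 0.755 ell [ 0.5755 -0.1557] [0.0382 0.0406] px [310.9 239.5]
bore side140 [ 0.5642 -0.1414] [0.102  0.1709] yaw -1.003 ell [ 0.5658 -0.1438] [0.1129 0.2006] px [327.  259.5]
pad top [0.6627 0.059 ] [0.1194 0.0563] yaw 1.174 ell [0.6627 0.0592] [0.0622 0.1455] px [225.3 243.5]
pad side [0.6645 0.0614] [0.1139 0.0534] yaw 1.190 ell [0.6724 0.0439] [0.0804 0.1311] px [225.7 307.4]
seed miss [ 61 112 159]
wood top
seed miss [ 56  81 116]
wood side
plate top [[0.5676, -0.115], [0.4671, -0.2491]] 0.1676 yaw 0.927
plate side [[0.5729, -0.1215], [0.4692, -0.253]] 0.1675 yaw 0.903
bores top [[0.5341, -0.2118], [0.5166, -0.2371]] 0.0308 yaw 0.964
bores side [[0.5372, -0.2141], [0.5154, -0.2384]] 0.0326 yaw 0.838
tri bar (array([ 0.66295658, -0.0988032 ,  0.07791204]), np.float64(0.0008926053178375359)) tri bore mouth (array([ 0.57629287, -0.15596266,  0.05115875]), np.float64(0.0011189058503507645))
```

```bash
cat >> h.py <<'E'
def Q(a): return np.array([np.cos(a/2),np.sin(a/2),0,0])
E
python3 - <<'E'
from meas import *
for th in(150,165,180):
    rep('rim top%d'%th,comp('top',295,225,27,40,lambda a:(V(a)>th)&(sat(a)<60),(302.0,239),.05))
for nm,p in(('key',(.662,-.0985,.1)),('boss',(.576,-.1555,.08)),('blk',(.5245,-.224,.03)),('pad',(.6635,.06,.03))):
    for a in np.arange(-2.4,3.9,.4):
        q=manip.solve_ik(np.array(p),Q(.915+a)); print(nm,round(a,1),None if q is None else np.round(q,2)[[0,1,3,4,5,6]])
E
```

```text
rim top150 [ 0.5719 -0.1525] [0.0566 0.0689] yaw -0.655 ell [ 0.5719 -0.1522] [0.0565 0.068 ] px [310.2 240.8]
rim top165 [ 0.5728 -0.1518] [0.0542 0.0681] yaw -0.625 ell [ 0.5728 -0.1522] [0.0541 0.0643] px [309.8 240.6]
rim top180 [ 0.5643 -0.1381] [0.0491 0.0317] yaw 0.621 ell [ 0.5774 -0.1524] [0.0437 0.0678] px [306.3 245.4]
key -2.4 [-0.58  0.96  1.63 -0.93  1.17 -2.28]
key -2.0 [-0.35  0.73  1.62 -0.53  0.98 -2.15]
key -1.6 [ 0.4   0.67  1.59  0.32  0.95 -2.39]
key -1.2 [ 0.45  0.69  1.59  0.38  0.96 -2.03]
key -0.8 [ 0.52  0.72  1.59  0.47  0.99 -1.69]
key -0.4 [ 0.59  0.75  1.59  0.56  1.02 -1.35]
key -0.0 [ 0.64  0.78  1.58  0.63  1.05 -1.  ]
key 0.4 [ 0.68  0.82  1.58  0.69  1.08 -0.64]
key 0.8 [ 0.72  0.85  1.58  0.76  1.11 -0.28]
key 1.2 [0.75 0.89 1.58 0.81 1.15 0.09]
key 1.6 [0.77 0.91 1.58 0.84 1.16 0.47]
key 2.0 [0.76 0.9  1.58 0.83 1.15 0.88]
key 2.4 [0.76 0.89 1.58 0.82 1.15 1.28]
key 2.8 [0.86 1.08 1.58 1.07 1.34 1.55]
key 3.2 [0.86 1.08 1.58 1.07 1.34 1.95]
key 3.6 [-0.64  1.14  1.63 -1.14  1.34 -2.45]
boss -2.4 [-0.13  0.59  1.82 -0.35  0.81 -2.55]
boss -2.0 [-0
[... 1381 characters left out ...]
.4 [-0.82  1.08  1.66 -1.07  1.13 -2.43]
pad -2.0 [-0.59  0.84  1.66 -0.65  0.89 -2.3 ]
pad -1.6 [-0.45  0.77  1.65 -0.43  0.82 -2.06]
pad -1.2 [ 0.25  0.79  1.62  0.51  0.87 -2.36]
pad -0.8 [ 0.29  0.81  1.62  0.57  0.89 -2.  ]
pad -0.4 [ 0.31  0.83  1.62  0.61  0.91 -1.63]
pad -0.0 [ 0.34  0.84  1.62  0.65  0.92 -1.25]
pad 0.4 [ 0.38  0.87  1.62  0.7   0.95 -0.89]
pad 0.8 [ 0.42  0.9   1.62  0.78  0.99 -0.53]
pad 1.2 [ 0.47  0.94  1.61  0.85  1.03 -0.18]
pad 1.6 [0.49 0.97 1.61 0.9  1.06 0.2 ]
pad 2.0 [0.52 1.   1.61 0.94 1.09 0.57]
pad 2.4 [0.53 1.02 1.61 0.97 1.11 0.96]
pad 2.8 [0.62 1.21 1.61 1.21 1.31 1.25]
pad 3.2 [0.62 1.21 1.61 1.21 1.31 1.65]
pad 3.6 [0.62 1.21 1.61 1.21 1.31 2.05]
```

Run:
```python
from h import *
K=np.array([.6620,-.0985,0]); a=.915
p=np.array(manip.current_tool_pos())
manip.servo_line([p[0],p[1],.36],vel=.25)
manip.move_pose([.55,-.25,.33],Q(a))
manip.move_pose(K+[0,0,.13],Q(a)); manip.servo_line(K+[0,0,.058],vel=.08)
print(manip.current_force(),manip.current_clock())
for n in('top','side'): cv2.imwrite(f'pics/{n}1.png',viewer.get_image(n)[:,:,::-1])
t=cv2.imread('pics/top1.png')[185:255,235:325];s=cv2.imread('pics/side1.png')[215:285,235:325]
cv2.imwrite('pics/g1.png',cv2.resize(np.hstack([t,s]),None,fx=4.4,fy=4.4,interpolation=cv2.INTER_CUBIC))
```

```text
[ 0.69789012 -0.34083642  0.99108125] 4.725
```

View pics/g1.png

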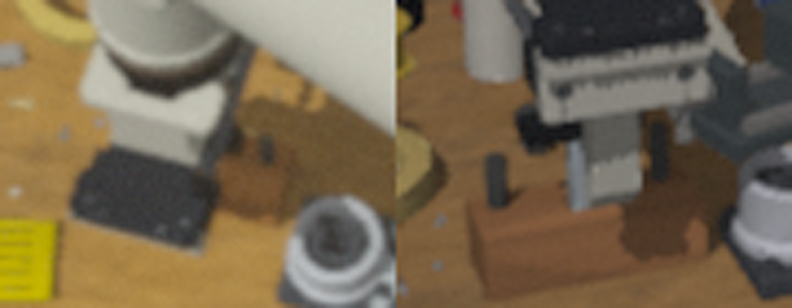

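The right half (side view) shows the bar between the fingers. The stem is at about (577,175), slightly left of the near finger at (610,160), mostly because of perspective. I'll close, lift, and look at the stem against the bore.

Run:
```python
from h import *
K=np.array([.6620,-.0985,0])
print('stem expected px side',proj('side',K+[0,0,.05]),'measured ~277.5,~254')
effector.close(25); manip.sleep(.2)
print(manip.current_finger_gap(),manip.current_force(),manip.current_tool_pos())
manip.servo_line(K+[0,0,.125],vel=.1)
B=np.array([.5758,-.1555,0])
manip.servo_line(B+[0,0,.118],vel=.12); manip.sleep(.2)
print(manip.current_tool_pos(),manip.current_clock(),manip.current_force())
for n in('top','side'): cv2.imwrite(f'pics/{n}2.png',viewer.get_image(n)[:,:,::-1])
t=cv2.imread('pics/top2.png')[205:275,265:355];s=cv2.imread('pics/side2.png')[210:280,285:375]
cv2.imwrite('pics/g2.png',cv2.resize(np.hstack([t,s]),None,fx=4.4,fy=4.4,interpolation=cv2.INTER_CUBIC))
for n in('top','side'): print(n,'tip exp',proj(n,B+[0,0,.072]),'bore exp',proj(n,B+[0,0,.05]))
```

```text
stem expected px side [277.59013875 254.13072234] measured ~277.5,~254
0.0158284765586955 [ 1.12066489 -1.09466508 -1.46359761] [ 0.66215993 -0.09870839  0.05800362]
[ 0.5764246  -0.15466918  0.11808347] 8.225 [-0.60511038  0.23008283 -0.95099999]
top tip exp [310.59880573 236.26609717] bore exp [310.70236217 239.04128456]
side tip exp [326.00798879 244.60646789] bore exp [326.01242683 253.74529655]
```

View pics/g2.png

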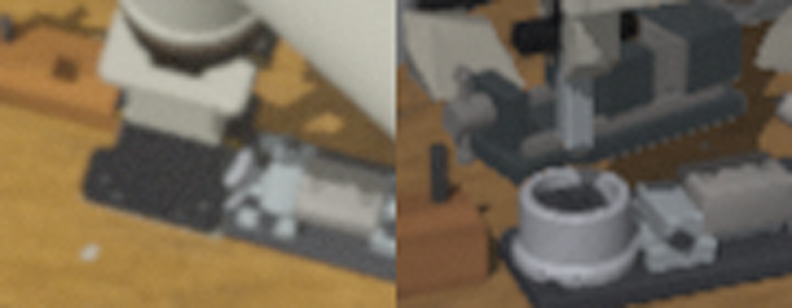

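In the side half, the tip at (577,150) is centred over the bore at (576,188), whose rim runs from 516 to 634. The key hangs upright, so I'll insert it while watching force.

Run:
```python
from h import *
print('hole',onz('top',279.4,219.8,.034))
B=np.array([.5758,-.1555,0])
for z in(.1,.093,.09,.087,.084,.081,.078,.075,.073):
    manip.servo_line(B+[0,0,z],vel=.05)
    f=manip.current_force();p=manip.current_tool_pos(); print(z,np.round(p,4),np.round(f,1),np.round(manip.current_wrist_torque(),2))
    if f[2]>12 or abs(p[2]-z)>.003: break
print(manip.current_clock())
```

```text
hole [ 0.66300443 -0.09868789  0.034     ]
0.1 [ 0.5755 -0.1554  0.0995] [-0.7 -0.7 -0.9] [-0.02 -0.05  0.04]
0.093 [ 0.5755 -0.1555  0.0926] [-0.5  0.5 -0.8] [ 0.02 -0.05  0.02]
0.09 [ 0.5757 -0.1555  0.0898] [ 0.4 -0.1 -0.7] [-0.03 -0.07  0.01]
0.087 [ 0.5756 -0.1555  0.0868] [ 0.1 -0.3 -1. ] [-0.03 -0.01 -0.  ]
0.084 [ 0.576  -0.1558  0.0839] [ 1.9 -0.4 -2.1] [-0.15 -0.28 -0.01]
0.081 [ 0.5761 -0.1557  0.0809] [ 1.5 -1.1 -2.1] [-0.23 -0.46 -0.02]
0.078 [ 0.5761 -0.1557  0.0779] [ 2.4 -1.8 -2.1] [-0.37 -0.55 -0.01]
0.075 [ 0.5761 -0.1557  0.0749] [ 3.1 -1.3 -3. ] [-0.47 -0.8  -0.02]
0.073 [ 0.576  -0.1557  0.073 ] [ 2.7 -2.4 -1.4] [-0.54 -0.84 -0.02]
10.875
```

```bash
cat > turn.py <<'E'
from h import *
B=np.array([.5763,-.1559,.073])
def go(a0,steps,lim=.45):
    for d in steps:
        manip.servo_line(B,ori=Q(a0+d),vel=.05)
        t=manip.current_wrist_torque();p=manip.current_tool_pos()
        q=R.from_quat(manip.current_tcp_rot()).as_matrix(); a=np.arctan2(q[1,0],q[0,0])-a0
        print(round(d,2),'act %.3f'%a,np.round(p,4),'T',np.round(t,2),'F',np.round(manip.current_force(),1),'t',manip.current_clock())
        if abs(t[2])>lim: return d,t[2]
    return None
E
python3 - <<'E'
from turn import *
r=go(.915,[.07,.14,.2,.26])
print(r)
E
```

```text
0.07 act 0.068 [ 0.5765 -0.1559  0.0731] T [-0.51 -0.76 -0.05] F [ 4.5 -2.  -1.7] t 11.125
0.14 act 0.137 [ 0.5765 -0.156   0.0732] T [-0.51 -0.89 -0.07] F [ 3.4 -2.5 -0.9] t 11.375
0.2 act 0.197 [ 0.5765 -0.1561  0.0732] T [-0.64 -0.88 -0.12] F [ 3.1 -2.2 -0.8] t 11.625
0.26 act 0.257 [ 0.5765 -0.1561  0.0732] T [-0.8  -1.01 -0.09] F [ 4.  -3.   0.1] t 11.875
None
```

It turns at a steady 0.1 N m with no hard stop, so + (counter-clockwise) loosens it. I'll continue until the jaw is fully back.

Run:
```python
from turn import *
r=go(.915,np.arange(.36,1.37,.125),.5)
print(r, manip.current_finger_gap())
for n in('top','side'): cv2.imwrite(f'pics/{n}3.png',viewer.get_image(n)[:,:,::-1])
t=cv2.imread('pics/top3.png')[205:275,285:375];s=cv2.imread('pics/side3.png')[210:280,295:385]
cv2.imwrite('pics/g3.png',cv2.resize(np.hstack([t,s]),None,fx=4.4,fy=4.4,interpolation=cv2.INTER_CUBIC))
```

```text
0.36 act 0.356 [ 0.5766 -0.1562  0.0732] T [-0.83 -1.01 -0.05] F [ 4.  -2.8  1.5] t 12.125
0.48 act 0.481 [ 0.5766 -0.1563  0.0732] T [-0.92 -1.12 -0.08] F [ 3.5 -4.2  1.3] t 12.4
0.61 act 0.606 [ 0.5767 -0.1564  0.0732] T [-0.94 -1.13 -0.07] F [ 4.  -4.1  0.3] t 12.675
0.74 act 0.731 [ 0.5767 -0.1565  0.0733] T [-0.96 -1.13 -0.03] F [ 4.4 -3.8  0.7] t 12.95
0.86 act 0.856 [ 0.5768 -0.1566  0.0733] T [-1.   -1.2  -0.01] F [ 4.  -4.1  1.4] t 13.225
0.98 act 0.981 [ 0.5768 -0.1564  0.0733] T [-0.88 -1.25 -0.12] F [ 3.3 -4.7  0.9] t 13.5
1.11 act 1.107 [ 0.5768 -0.1561  0.0733] T [-0.77 -1.21 -0.03] F [ 4.1 -2.9  1.2] t 13.775
1.23 act 1.232 [ 0.5768 -0.1559  0.0733] T [-0.73 -1.16 -0.02] F [ 3.7 -4.5  2.2] t 14.05
1.36 act 1.357 [ 0.5766 -0.1558  0.0733] T [-0.62 -1.22  0.03] F [ 3.7 -3.   1.7] t 14.325
None 0.01565999943076323
```

View pics/g3.png

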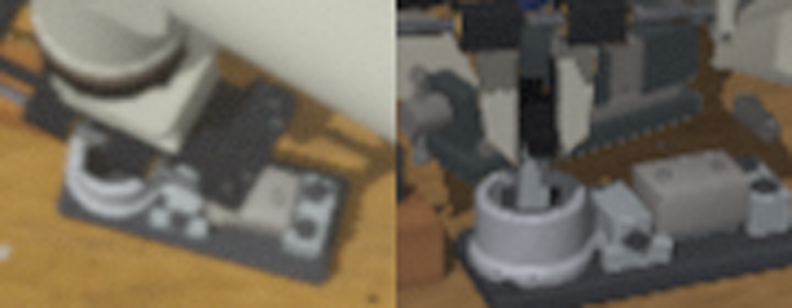

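The side half shows a clear gap at x≈632 between the jaw and the block, with the key standing in the boss. I'll check the jaw shift by image correlation and also release and retract.

Run:
```python
from h import *
effector.open_jaws(); manip.sleep(.2)
p=np.array(manip.current_tool_pos()); manip.servo_line([.5763,-.1559,.16],vel=.12)
manip.move_pose([.5242,-.2235,.2],Q(.92))
manip.servo_line([.5242,-.2235,.26],vel=.2)
for n in('top','side'): cv2.imwrite(f'pics/{n}4.png',viewer.get_image(n)[:,:,::-1])
print(manip.current_clock())
g=lambda n,i:cv2.imread(f'pics/{n}{i}.png',0)
up=lambda a:cv2.resize(a,None,fx=8,fy=8,interpolation=cv2.INTER_CUBIC)
# jaw patch (side px) and block patch
for nm,(x0,y0,x1,y1) in dict(jaw=(340,251,355,270),block=(352,246,372,262)).items():
    for j in(2,4):
        T=up(g('side',0)[y0:y1,x0:x1]); I=up(g('side',j)[y0-5:y1+5,x0-8:x1+8])
        r=cv2.matchTemplate(I,T,cv2.TM_CCOEFF_NORMED); _,v,_,l=cv2.minMaxLoc(r); print(nm,j,(l[0]-64)/8,(l[1]-40)/8,round(v,3))
t=cv2.imread('pics/top4.png')[205:275,285:375];s=cv2.imread('pics/side4.png')[210:280,295:385]
cv2.imwrite('pics/g4.png',cv2.resize(np.hstack([t,s]),None,fx=4.4,fy=4.4,interpolation=cv2.INTER_CUBIC))
```

```text
18.2833
jaw 2 0.0 0.375 0.867
jaw 4 -0.375 0.25 0.869
block 2 1.0 1.5 0.743
block 4 -0.375 0.0 0.853
```

View pics/g4.png

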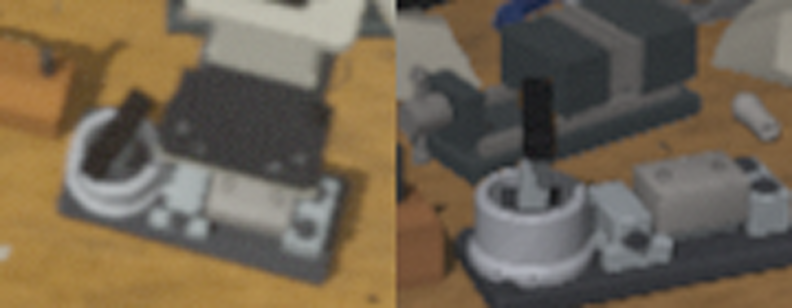

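Run:
```python
from h import *
B=np.array([.576,-.1556,.037]);u=np.array([np.cos(.92),np.sin(.92),0])
print('5mm shift px side',proj('side',B-40e-3*u)-proj('side',B-45e-3*u))
for i in(0,3,4):
    a=cv2.imread(f'pics/side{i}.png',0).astype(int); print(i)
    for y in(252,255,258): print(y,a[y,334:356])
```

```text
5mm shift px side [-2.12348792  0.381953  ]
0
252 [113 123 141 123  94  96 115 125 129 132 133 129 130 129 121 104  88  95
 105 119 127 128]
255 [124 135 138 117  90  95  94 107 123 133 134 135 133 132 132 132 128 118
 104  99 106 117]
258 [131 114  97  80  77  78  88 100 104 101 114 131 134 133 133 132 133 135
 138 137 125 110]
3
252 [ 76  75  94  99  66  68  68  69  89 108 117 129 120  94  71  83  90  97
 106 120 129 128]
255 [107 132 140 118  77  88 117 131 134 137 135 134 134 132 135 128 103  92
  95 100 105 113]
258 [133 116  96  81  70  68  84 101 112 131 138 135 136 135 133 134 132 132
 117  96 102 112]
4
252 [ 76  90 122 116  88 112 114 122 130 132 131 129 124 107  93  85  91  96
 106 120 128 128]
255 [109 131 136 117  90 105 119 130 132 134 134 133 134 132 134 127 102  92
  97 100 105 116]
258 [133 116  98  79  71  69  86 102 112 131 138 138 135 136 133 133 131 131
 116  98 104 113]
```

The jaw edge moved about 2 px, which is about 5 mm, so the clamp is open and the block hasn't moved. Next I'll grasp the block and lift it.

Run:
```python
from h import *
P=np.array([.6635,.060]);r=np.array([[np.cos(1.18),np.sin(1.18)],[np.sin(1.18),-np.cos(1.18)]]) # along, across
for nm,px,z in(('pen',(240,273),.01),('pen2',(285,283),.01),('tape',(256,177),.02),('blk corner',(261,224),.034),('caliper',(240,198),0)): print(nm,r@(onz('top',*px,z)[:2]-P))
manip.move_pose([.525,-.2236,.12],Q(.92)); 
for z in(.05,.03,.023):
    manip.servo_line([.525,-.2236,z],vel=.08); f=manip.current_force(); print(z,np.round(f,1))
    if np.linalg.norm(f)>15: break
else:
    effector.close(40); manip.sleep(.2)
    print(manip.current_finger_gap(),manip.current_force(),manip.current_tool_pos())
    p=np.array(manip.current_tool_pos())
    manip.servo_line([.525,-.2236,.04],vel=.05); print(manip.current_force(),manip.current_finger_gap())
    manip.servo_line([.525,-.2236,.2],vel=.12); print(manip.current_force(),manip.current_finger_gap(),manip.current_clock())
```

```text
pen [-0.04686696 -0.08311611]
pen2 [-0.16690276 -0.10825368]
tape [-0.0744001   0.19354385]
blk corner [-0.09796024  0.04712741]
caliper [-0.03020473  0.13722445]
0.05 [-0.1 -0.3  0.5]
0.03 [0.3 0.1 0. ]
0.023 [-0.2  0.2 -0.5]
0.03361630450859285 [ 0.58760745 -1.25892337 -0.05572456] [ 0.52521371 -0.22368661  0.02304963]
[-0.21640617 -0.11487099 -3.16723075] 0.033579856095666966
[-1.12867145 -0.45559858 -2.23897072] 0.03371317423943061 23.6917
```

Run:
```python
from h import *
x,y=.6635,.060
manip.servo_line([x,y,.2],ori=Q(1.18),vel=.15)
manip.servo_line([x,y,.03],vel=.1); manip.sleep(.2)
f0=np.array(manip.current_force())
for z in(.015,.012,.0105,.0095,.0088,.0082,.0076):
    manip.servo_line([x,y,z],vel=.03); f=np.array(manip.current_force())-f0; p=manip.current_tool_pos(); print(z,np.round(p,4),np.round(f,1))
    if f[2]>5: break
print(manip.current_finger_gap(),manip.current_clock())
```

```text
0.015 [0.6634 0.0601 0.0148] [ 1.7 -0.4 -0.6]
0.012 [0.6634 0.0599 0.0118] [ 0.6 -0.  -1.3]
0.0105 [0.6634 0.0599 0.0104] [ 1.8  0.3 -1. ]
0.0095 [0.6634 0.06   0.0094] [ 1.2 -0.6 -1.8]
0.0088 [0.6634 0.06   0.0087] [ 1.2 -0.7 -1.7]
0.0082 [0.6635 0.06   0.0082] [ 1.7 -0.6 -1.3]
0.0076 [0.6635 0.06   0.0081] [-1.7 -1.6  4.7]
0.03358019789294211 30.1417
```

Contact came at the expected height, so I'll release, retract and check.

Run:
```python
from h import *
effector.open_jaws(); manip.sleep(.2)
manip.servo_line([.6635,.06,.2],vel=.12)
manip.move_pose([.45,-.02,.36],Q(1.18)); manip.sleep(.3)
for n in('top','side'): cv2.imwrite(f'pics/{n}5.png',viewer.get_image(n)[:,:,::-1])
print(manip.current_clock())
cv2.imwrite('pics/g5.png',cv2.resize(cv2.imread('pics/side5.png')[210:340,180:380],None,fx=3.9,fy=3.9,interpolation=cv2.INTER_CUBIC))
```

```text
34.6083
```

View pics/g5.png

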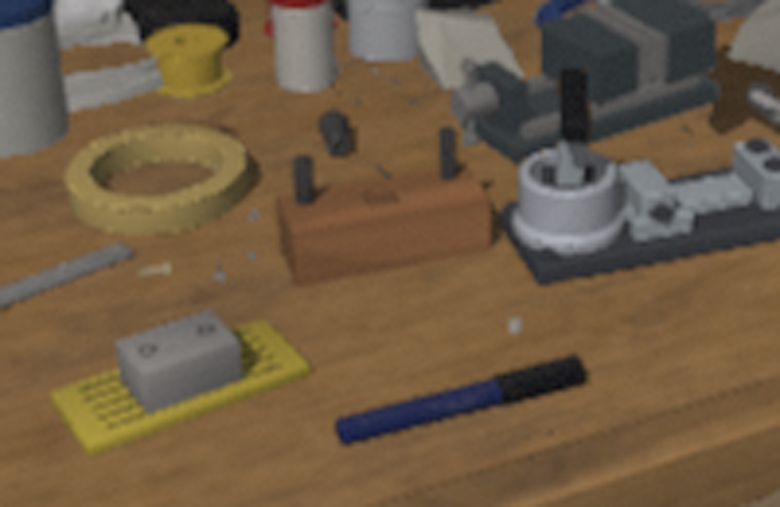

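The block lies flat in the middle of the yellow pad at (180,360), bores up. The key stands upright in the boss at (570,130), the jaw is drawn back, and the bystanders in view are undisturbed.

```bash
python3 -c "
from bench import manip
print(manip.hand_in())"
```

```text
the job is handed in; nothing more can be done
None
```

The job is handed in at about 35 s of the 61 s allowed, with no verdict returned: the last picture shows the block flat and right way up mid-pad, the key standing in its socket, the jaw drawn back about 5 mm (the screw loosened counter-clockwise), and nothing in view disturbed.

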